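Nest the mixing pots without jamming them

ROBOT

A 6-joint arm with a two-finger parallel gripper is mounted at the origin on a cart in front of the work surface, level with it; the furniture and walls round the work are solid. World frame = base frame: x ahead of the robot, y to its left, z up, the work surface at z = 0. Lengths are in mm, angles in degrees, forces in N, time in s.
With the tool pointing down it reaches from about 300 to 850 mm from the base axis. Payload 4.2 kg.
Tool frame: the origin (TCP) lies at the centre of the arm's flange, where the gripper is bolted on; the fingertips stand 191 mm ahead of it and the grasp point (between the pads) lies 172 mm ahead of it; z points along the fingers, y is the direction in which the jaws open and shut (so a half turn about z gives the same grasp; the last joint's range is limited). The gripper opens to 91 mm and grips with 3 to 60 N. Pads are 32 mm wide; open, the fingers measure 118 mm over their backs; the gripper's body (76 mm by 178 mm) begins 60 mm behind the grasp point.
Start: joints at [68.64, 18.312, 89.639, -0, 72.044, -1.146], TCP at [198.674, 539.584, 404.776] pointing down, gripper open.
Joint ranges: [-177.97, 177.97], [-48.28, 115.42], [12.27, 149.76], [-77.06, 257.06], [2.81, 150.46], [-146.56, 146.56]. Speed limits (degrees/s): [147.25, 147.25, 180, 180, 180, 180].

INTERFACE

Orientations are given as [roll, pitch, yaw] about the fixed x, y, z axes, in that order (R = Rz(yaw) Ry(pitch) Rx(roll)).
In Python, from workcell import status, vision, ticket gives the robot as it stands.
- The arm moves only by the shell command python3 -m jog 'ROWS' [FORCE]. ROWS is JSON, a list of rows, each a list of 7 numbers: the finger opening in m, from 0 to 0.0912, then the shift along the tool's x, y, z in m, then the turn, a rotation vector about the tool's x, y, z in rad. A call has 1 to 12 rows; each row shifts and turns the commanded pose from where the row before left it, along the tool's axes as they then stand; what a row does not reach is not made up. A row lasts 1/8 s, in which the tool goes at most 62.5 mm and 10.7 degrees, less where a joint would pass 70% of its speed; a pose out of reach is approached as far as the arm can. A call with a gripper value outside its range is refused whole. The fingers move at their own pace and stop on an object; FORCE is the grip in N (left out, the last holds). Time passes only in rows, so rows that do not move let the fingers close. It gives the time, the measured TCP pose, the force and the opening at its end, in the units of the state.
- status.state(): the state, without advancing time (a new reading comes with each control period).
- vision.grab_frame(name): name is "scene" or "top" or "wrist"; returns a dict with "color" (400x640x3 uint8, blue, green, red), "depth" (400x640 float32, mm along the optical axis (not along the pixel's ray), 0 where there is no reading), "fov_y" (degrees; the focal length in pixels is half the picture's height over the tangent of half this angle, whatever the lens; pixels are square), "cx", "cy" (the principal point, pixels), "pose" (4x4, takes a point from camera to world coordinates). Camera axes: x right, y down, z forward; pixel columns grow to the right and rows downward; lengths in mm; the calibration is good to about 2 mm. A picture is of the moment at which its call begins.
- ticket.job_done(): hands the job in, once; it reports no verdict.
Trained networks look in the newest picture that a camera, given by its name, has taken for a name from the list of things; names that differ only in an ending like _2 or _b are one class to them, and where a whole thing is asked for, a point or a joint stands for the part that bears it (a point fixed in the world has none). Each returns a list of dicts, best first, with "p" (0 to 1); they miss things now and then, are a little off and sometimes report something else, mostly with a low value. They report only what shows in the picture. A call takes as long as a camera call. They do not tell look-alikes from the thing itself.
- vision.find_in(camera, label): "location" ([x, y, z] in mm, in world coordinates, good to about 4 mm: the middle of the surface that is visible of it).
- vision.silhouettes(camera, label): "pixels" (400x640 bool, what is visible of it).
The state is a dict: "time_s": time; "qpos": joint angles; "qvel": joint speeds; "effort": joint torques, N m; "ee_pos": TCP position; "ee_rot": TCP orientation; "force": force on the tool from outside, world axes, zero at the start; "torque": the same for the moment, N m; "gripper_width": finger opening in mm.
Only numpy, scipy, OpenCV 4.12 (cv2) and the standard library are available. Lean on these libraries where they do the work, as an engineer would, in place of code of your own. Each camera call takes 0.05 s, during which the arm holds its last target.

TASK

Put the mixing pots away as one upright nest: press the medium pot down into the large pot that is screwed to the bench, then press the small pot down into the medium one. Each takes a light, straight push (about 10 N): enough to feel its shoulder land on the rubber ring inside the other pot and start the ring moving by 2 or 3 millimetres, but stop before the ring is driven down and jams. Let go of everything at the end and leave the tin, the jar and the glue bottle standing where they are.

Things in the scene. Friction and masses are not known exactly. Their poses are not given: they have to be found in the camera images.
- big_mouth (a point): centre of the mouth of the large white plastic tapered pot, at rim height, z up. Screwed to the bench by a 124 mm round foot plate, open at the top, 100 mm high, rim 83 mm across outside (74 mm inside). Inside hangs a black rubber ring (66 mm outside, hole 56 mm, 14 mm high), its top 15 to 31 mm below the rim; that height differs every time and is not given
- mid_centre (a point): centre (half-way up, on the axis) of the medium white plastic tapered pot, loose, upright; z up. 120 mm high, open at the top, foot 47 mm across, rim 68 mm outside, 66 mm just under it; wall 2.7 mm; about 0.1 kg. Inside hangs a black rubber ring (54 mm outside, hole 44 mm, 14 mm high), its top 36 to 52 mm below the rim; that height is not given
- small_centre (a point): centre (half-way up, on the axis) of the small white plastic tapered pot, loose, upright; z up. 130 mm high, open at the top, foot 35 mm across, rim 56 mm outside, 54 mm just under it; wall 2.7 mm; about 0.06 kg
- big_pot_ring (a joint): how far (m) the rubber ring in the large pot has been driven down from its start: 0 untouched. Does not move below about 6 N; then 1.5 N more per mm (7.5 N at 1 mm, 10 N at 2.7 mm, 13 N at 4.7 mm, 15 N at 6 mm, solid at 10 mm); stays where it is left up to about 4 mm, from deeper it creeps back to there. 0.001 to 0.006 is seated, over 0.0065 jammed
- mid_pot_ring (a joint): the same for the rubber ring in the medium pot; the same forces and limits. A push on the small pot also bears on the ring of the large pot below
- big_pot: the large fixed pot; origin on its axis at the bench top, z up
- mid_pot: the medium pot; origin on its axis at the underside of its foot, z up. 36 to 41 mm above the foot the outside steps from 52 to 60 mm across: this shoulder lands on the ring of the large pot when the foot is about 38 mm below the ring's top; the pot then stands 51 to 67 mm out of the large one
- small_pot: the small pot; origin on its axis at the underside of its foot, z up. 36 to 41 mm above the foot the outside steps from 40 to 48 mm across: this shoulder lands on the ring of the medium pot when the foot is about 38 mm below the ring's top; the pot then stands 40 to 56 mm out of the medium one
- wax_tin: bystander: round tin with a domed top, 70 mm across, 62 mm high, loose behind the pots; origin at the centre of its underside
- screw_jar: bystander: clear jar with a grey lid, 60 mm across, 86 mm high, loose behind the pots; origin at the centre of its underside
- glue_bottle: bystander: slim white bottle with an orange tip, 46 mm across, 151 mm high, loose behind the pots; origin at the centre of its underside
Things that resemble listed ones, but are neither listed nor needed, are in the scene too. What is shaped like the big_pot but orange is not meant. What is shaped like the small_pot but blue is not meant.

How it is judged (in metres and radians):
On the way, in this order (a step that is already met when the one before it is completed fails the run):
1. the medium pot is pressed into the large one far enough to move its ring by 1 mm (value of joint big_pot_ring above 0.001 m and horizontal distance between mid_pot and big_pot below 0.006 m and height (world z) of mid_pot below 0.055 m), for 0.2 s.
2. the small pot is pressed into the medium one far enough to move its ring by 1 mm (value of joint mid_pot_ring above 0.001 m and horizontal distance between small_pot and mid_pot below 0.006 m and z of small_pot in the frame of mid_pot below 0.055 m), for 0.2 s.
At the end, for the whole second after the job is handed in: Medium pot in the large (axes within 6 mm, foot under 55 mm above its base), small pot in the medium (axes within 8 mm, foot under 55 mm above the other's foot), both within 5 degrees of upright, at rest; each rubber ring driven down 1 to 6 mm (value of joint big_pot_ring between 0.001 and 0.006 m and value of joint mid_pot_ring between 0.001 and 0.006 m and horizontal distance between mid_pot and big_pot below 0.006 m and angle between each of mid_pot, small_pot's own z axis and vertical below 0.09 rad and z of mid_pot in the frame of big_pot below 0.055 m and horizontal distance between small_pot and mid_pot below 0.008 m and z of small_pot in the frame of mid_pot below 0.055 m and linear speed of each of small_pot, mid_pot below 0.02 m/s); the robot touches nothing.
It fails at once if the ring of the large pot is jammed (driven down over 6.5 mm) (value of joint big_pot_ring above 0.0065 m).
It fails at once if the ring of the medium pot is jammed (driven down over 6.5 mm) (value of joint mid_pot_ring above 0.0065 m).
It fails at once if the tin is moved over 25 mm (distance of wax_tin from where it was at the start of the episode above 0.025 m).
It fails at once if the jar is moved over 25 mm (distance of screw_jar from where it was at the start of the episode above 0.025 m).
It fails at once if the glue bottle is moved over 25 mm (distance of glue_bottle from where it was at the start of the episode above 0.025 m).
It also fails if it takes over 67 s, if anything falls off the work surface, if the arm or the gripper's body presses on something with over 40 N, if the wrist force passes 120 N, or if a joint passes its speed limit or range.

## Working session

There is one attempt and no reset: what is moved stays moved. The work goes in short steps, Python scripts to look and compute and a shell command to move; the robot and the scene stay as the last step left them, time stands still between calls to the robot, and variables do not carry over. Pictures are saved under pics/ and viewed, and the job is handed in when it is done.

```bash
ls; mkdir -p pics
python3 - <<'E'
from workcell import status, vision
import cv2, numpy as np
s=status.state(); print({k:np.round(v,3).tolist() for k,v in s.items()})
for n in ["scene","top","wrist"]:
    f=vision.grab_frame(n); cv2.imwrite(f"pics/{n}0.png",f["color"]); print(n,f["fov_y"],f["cx"],f["cy"],np.round(f["pose"],3).tolist())
    np.savez(f"/tmp/{n}0.npz",**f)
    for l in ["big_mouth","big_pot","mid_pot","small_pot","wax_tin","screw_jar","glue_bottle"]:
        try:
            print(l,[(round(d["p"],2),np.round(d["location"]).tolist()) for d in vision.find_in(n,l)])
        except Exception as e: print(l,e)
E
```

```text
pics
{'time_s': 0.0, 'qpos': [68.638, 18.352, 89.708, -0.002, 72.044, -1.147], 'qvel': [-0.062, -0.033, -0.059, 0.004, -0.047, 0.051], 'effort': [0.0, -41.246, -23.197, 0.073, 0.046, -0.0], 'ee_pos': [198.641, 539.416, 403.907], 'ee_rot': [-179.896, 0.0, 159.785], 'force': [0.199, -0.494, -0.035], 'torque': [-0.004, -0.051, 0.042], 'gripper_width': 91.37}
scene 42.44580514747513 311.2671384634808 205.17207412813784 [[0.79, -0.291, 0.539, -334.731], [-0.613, -0.389, 0.688, -1056.474], [0.009, -0.874, -0.486, 912.498], [0.0, 0.0, 0.0, 1.0]]
big_mouth []
big_pot [(0.78, [470.0, 421.0, 44.0]), (0.75, [543.0, 32.0, 43.0])]
mid_pot [(0.57, [442.0, -245.0, 81.0])]
small_pot [(0.7, [555.0, 197.0, 88.0]), (0.64, [463.0, 247.0, 82.0])]
wax_tin [(0.91, [670.0, 93.0, 49.0]), (0.65, [539.0, 27.0, 46.0])]
screw_jar [(0.56, [668.0, -109.0, 57.0])]
glue_bottle [(0.71, [662.0, 211.0, 75.0])]
top 44.14869935101652 321.09477637602924 206.99140342147456 [[-0.025, -0.976, 0.214, 229.434], [-1.0, 0.023, -0.012, 106.42], [0.007, -0.214, -0.977, 1652.124], [0.0, 0.0, 0.0, 1.0]]
big_mouth [(0.91, [483.0, 441.0, 10.0]), (0.59, [550.0, 46.0, 13.0])]
big_pot [(0.93, [481.0, 441.0, 2.0]), (0.92, [550.0, 45.0, 4.0])]
mid_pot [(0.66, [461.0, -246.0, 83.0]), (0.29, [480.0, 264.0, 76.0])]
small_pot [(0.77, [578.0, 213.0, 77.0]), (0.69, [577.0, 312.0, 89.0]), (0.66, [481.0, 266.0, 79.0])]
wax_tin [(0.69, [684.0, 111.0, 65.0])]
screw_jar [(0.89, [676.0, -96.0, 88.0])]
glue_bottle [(0.52, [663.0, 225.0, 97.0]), (0.27, [548.0, 44.0, 8.0])]
wrist 67.66534856527508 322.1426558984103 198.8950268461664 [[0.344, 0.898, 0.275, 120.452], [0.939, -0.329, -0.101, 568.468], [-0.001, 0.293, -0.956, 384.441], [0.0, 0.0, 0.0, 1.0]]
big_mouth [(0.64, [438.0, 448.0, 3.0])]
big_pot [(0.61, [430.0, 443.0, 7.0])]
mid_pot []
small_pot []
wax_tin []
screw_jar []
glue_bottle []
```

View pics/scene0.png

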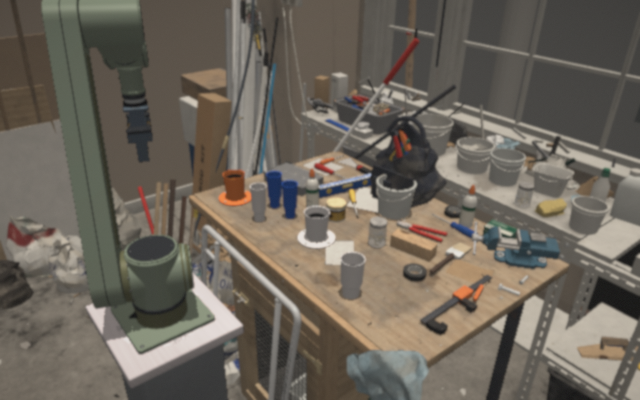

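View pics/top0.png

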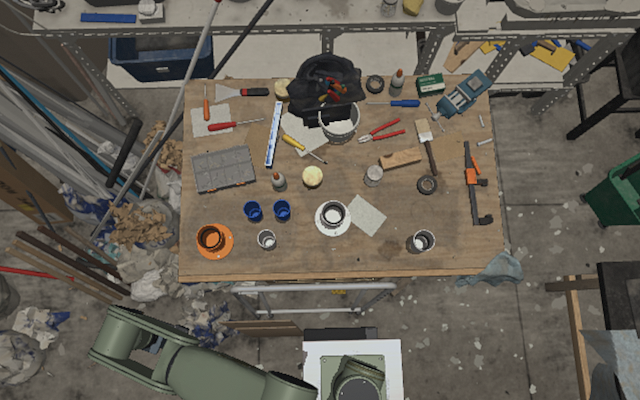

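In the top view: the big-pot candidates are (332,217), white on a white foot plate, and (212,239), orange. White is the one meant. The small-pot candidates are (267,239), white, and (253,211) and (283,212), blue. White is the one meant. The medium pot is at (423,240). Next I'll confirm this in a crop and fit the rims.

```bash
cat > h.py <<'E'
import numpy as np, cv2
from scipy.optimize import least_squares
def cloud(f):
    h=f["depth"].astype(float); fl=200/np.tan(np.radians(float(f["fov_y"]))/2)
    v,u=np.mgrid[:400,:640]; P=np.stack([(u-f["cx"])/fl*h,(v-f["cy"])/fl*h,h,np.ones_like(h)],-1)
    W=P@np.asarray(f["pose"]).T; W=W[...,:3]; W[h<=0]=np.nan; return W
def proj(f,p):
    fl=200/np.tan(np.radians(float(f["fov_y"]))/2)
    c=np.linalg.inv(f["pose"])@np.array([*p,1]); return c[0]/c[2]*fl+f["cx"],c[1]/c[2]*fl+f["cy"]
def circ(p,r=None):
    m=p.mean(0)
    if r: s=least_squares(lambda q:np.hypot(*(p-q).T)-r,m,loss='soft_l1',f_scale=1.5); return s.x,r
    s=least_squares(lambda q:np.hypot(*(p-q[:2]).T)-q[2],[*m,30],loss='soft_l1',f_scale=1.5); return s.x[:2],s.x[2]
E
python3 - <<'E'
from h import *
for cam in ["top","scene"]:
    f=dict(np.load(f"/tmp/{cam}0.npz")); W=cloud(f)
    print(cam,"table z",np.nanmedian(W[...,2][(abs(W[...,0]-480)<40)&(abs(W[...,1]+100)<40)]))
    for n,c,h,r in [("big",(550,45),100,39.3),("mid",(461,-246),120,33),("small",(480,265),130,27)]:
        m=(np.hypot(W[...,0]-c[0],W[...,1]-c[1])<60)&(W[...,2]>20)
        p=W[m]; z=p[:,2]; print(n,"max z",np.percentile(z,[50,90,97,99]).round(1),len(p))
        q=p[(z>h-7)&(z<h+8)][:,:2]
        if len(q)>8: print("  rim",len(q),circ(q),circ(q,r)[0])
f=dict(np.load("/tmp/top0.npz"));g=dict(np.load("/tmp/scene0.npz"))
a=cv2.resize(f["color"][180:270,190:450],None,fx=3,fy=3,interpolation=2)
b=cv2.resize(g["color"][160:310,200:420],None,fx=3,fy=3,interpolation=2)
cv2.imwrite("pics/c1.png",a);cv2.imwrite("pics/c2.png",b)
E
```

```text
top table z -0.3427308313358708
big max z [ 79.2  99.5 102.8 104.7] 346
  rim 94 (array([552.49818309,  47.13612954]), np.float64(38.96416014178874)) [552.45139605  47.19957318]
mid max z [ 85.  118.8 121.9 125.1] 353
  rim 77 (array([ 453.52364109, -233.27548617]), np.float64(31.89689973545565)) [ 453.3677602  -233.21968208]
small max z [ 92.3 129.4 132.8 134. ] 240
  rim 58 (array([470.26488443, 260.39691387]), np.float64(25.916899416695845)) [469.96047079 260.1573563 ]
scene table z 0.9205238048128876
big max z [ 76.   97.3 100.4 102.5] 717
  rim 135 (array([552.02640816,  47.42968137]), np.float64(38.87645635237391)) [552.01845072  47.43503575]
mid max z [ 90.1 117.1 120.6 121.6] 882
  rim 149 (array([ 451.68992517, -233.42085837]), np.float64(31.854591880653903)) [ 451.53948142 -233.31031882]
small max z [ 94.1 126.9 130.5 131.7] 478
  rim 77 (array([469.28923203, 261.15962748]), np.float64(26.36851058728719)) [469.2999719 260.9230325]
```

View pics/c1.png

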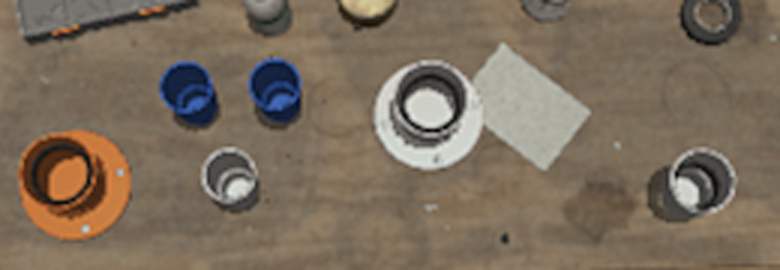

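View pics/c2.png

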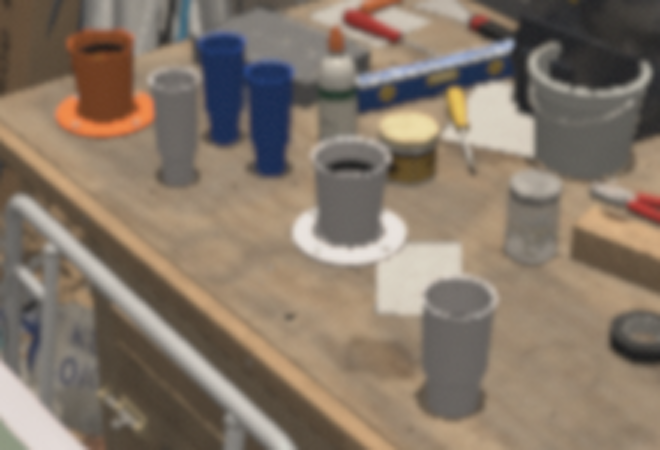

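The crops confirm it: white big pot, rim centre (552,47); white mid pot (452.5,-233); white small pot (469.7,260.7). I'll set yaw to 90° (tool x = world y, tool y = world x, tool z down), then travel to the mid pot.

```bash
python3 -m jog '[[0.0912,0,0,0,0,0,0.174],[0.0912,0,0,0,0,0,0.174],[0.0912,0,0,0,0,0,0.174],[0.0912,0,0,0,0,0,0.174],[0.0912,0,0,0,0,0,0.174],[0.0912,0,0,0,0,0,0.174],[0.0912,0,0,0,0,0,0.174]]' 30
python3 -m jog '[[0.0912,-0.04,0.02,0,0,0,0],[0.0912,-0.04,0.02,0,0,0,0],[0.0912,-0.04,0.02,0,0,0,0],[0.0912,-0.04,0.02,0,0,0,0],[0.0912,-0.04,0.02,0,0,0,0],[0.0912,-0.04,0.02,0,0,0,0],[0.0912,-0.04,0.02,0,0,0,0],[0.0912,-0.04,0.02,0,0,0,0],[0.0912,-0.04,0.02,0,0,0,0],[0.0912,-0.04,0.02,0,0,0,0]]'
```

```text
time_s: 2.08
ee_pos: [198.7, 539.6, 404.8]
ee_rot: [180.0, -0.0, 89.7]
force: [0.5, -0.2, 0.4]
gripper_width: 91.3
time_s: 3.32
ee_pos: [399.1, 138.2, 405.0]
ee_rot: [179.9, -0.0, 90.0]
force: [-0.1, 0.2, 0.8]
gripper_width: 91.0
```

```bash
python3 -m jog '[[0.0912,-0.037,0.0054,0,0,0,0],[0.0912,-0.037,0.0054,0,0,0,0],[0.0912,-0.037,0.0054,0,0,0,0],[0.0912,-0.037,0.0054,0,0,0,0],[0.0912,-0.037,0.0054,0,0,0,0],[0.0912,-0.037,0.0054,0,0,0,0],[0.0912,-0.037,0.0054,0,0,0,0],[0.0912,-0.037,0.0054,0,0,0,0],[0.0912,-0.037,0.0054,0,0,0,0],[0.0912,-0.037,0.0054,0,0,0,0],[0.0912,0,0,0,0,0,0]]'
python3 - <<'E'
from h import *
from workcell import vision
f=vision.grab_frame("wrist"); cv2.imwrite("pics/w1.png",f["color"]); W=cloud(f)
c=(452.5,-233.3)
m=(np.hypot(W[...,0]-c[0],W[...,1]-c[1])<60)&(W[...,2]>113)&(W[...,2]<128)
q=W[m]; print(len(q),np.percentile(q[:,2],[50,95]),circ(q[:,:2]),circ(q[:,:2],33)[0])
# ring: inside surface heights near 22-27 radius
d=np.hypot(W[...,0]-c[0],W[...,1]-c[1]); m=(d<27)&(d>21); print(np.histogram(W[m][:,2],bins=np.arange(0,130,5)))
E
```

```text
time_s: 4.7
ee_pos: [452.9, -232.3, 404.5]
ee_rot: [180.0, 0.0, 89.8]
force: [-1.1, 0.9, -0.1]
gripper_width: 91.0
984 [119.03564369 120.58881155] (array([ 452.58617326, -231.92523431]), np.float64(31.651298350609874)) [ 452.601098   -231.58142057]
(array([ 22,   8,  27,  52,  61,  63,  64, 188,  73,  25,   3,   0,   0,
        23,  62, 113, 434,   0,   0,   0,   0,   0,   0,   0,   0]), array([  0,   5,  10,  15,  20,  25,  30,  35,  40,  45,  50,  55,  60,
        65,  70,  75,  80,  85,  90,  95, 100, 105, 110, 115, 120, 125]))
```

View pics/w1.png

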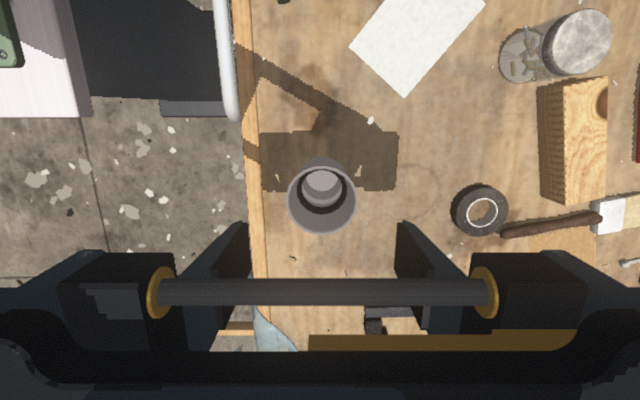

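The wrist view shows the medium pot at (322,195), centred between the fingers. Its ring top is about 37 mm below the rim. Descending to grasp 22 mm below the rim.

```bash
python3 -m jog '[[0.0912,0,0,0.022,0,0,0],[0.0912,0,0,0.022,0,0,0],[0.0912,0,0,0.022,0,0,0],[0.0912,0,0,0.022,0,0,0],[0.0912,0,0,0.022,0,0,0],[0.0912,0,0,0.022,0,0,0],[0.0912,0,0,0.002,0,0,0],[0.0912,0,0,0,0,0,0]]' 35
python3 -m jog '[[0.06,0,0,0,0,0,0],[0.06,0,0,0,0,0,0],[0.06,0,0,0,0,0,0],[0.06,0,0,0,0,0,0],[0.06,0,0,0,0,0,0],[0.06,0,0,0,0,0,0]]' 35
```

```text
time_s: 5.75
ee_pos: [452.9, -229.9, 271.4]
ee_rot: [180.0, 0.0, 90.0]
force: [0.5, -1.2, -0.2]
gripper_width: 91.2
time_s: 6.5
ee_pos: [452.8, -230.5, 271.2]
ee_rot: [180.0, 0.0, 90.0]
force: [-0.3, -0.7, 6.4]
gripper_width: 65.3
```

```bash
python3 -m jog '[[0.06,0,0,-0.025,0,0,0],[0.06,0,0,-0.025,0,0,0],[0.06,0,0,-0.025,0,0,0],[0.06,0,0,-0.025,0,0,0],[0.06,0,0,-0.025,0,0,0],[0.06,0,0,-0.015,0,0,0],[0.06,0,0,0,0,0,0]]'
python3 -m jog '[[0.06,0.035,0.0125,0,0,0,0],[0.06,0.035,0.0125,0,0,0,0],[0.06,0.035,0.0125,0,0,0,0],[0.06,0.035,0.0125,0,0,0,0],[0.06,0.035,0.0125,0,0,0,0],[0.06,0.035,0.0125,0,0,0,0],[0.06,0.035,0.0125,0,0,0,0],[0.06,0.033,0.0125,0,0,0,0],[0.06,0,0,0,0,0,0],[0.06,0,0,0,0,0,0]]'
python3 - <<'E'
from h import *
from workcell import vision,status
print(status.state()["ee_pos"])
for n in ["wrist","scene","top"]:
    f=vision.grab_frame(n); cv2.imwrite(f"pics/{n}2.png",f["color"]); np.savez(f"/tmp/{n}2.npz",**f)
    W=cloud(f); c=(552,47); d=np.hypot(W[...,0]-c[0],W[...,1]-c[1])
    for z0,z1 in [(92,107),(130,150),(150,170),(170,190),(190,210),(210,230),(230,245),(245,256),(256,264)]:
        q=W[(d<50)&(W[...,2]>z0)&(W[...,2]<z1)]
        if len(q)>20: a,r=circ(q[:,:2]); print(n,z0,z1,len(q),a.round(1),round(r,1))
E
```

```text
time_s: 7.38
ee_pos: [452.8, -230.5, 411.1]
ee_rot: [179.9, 0.0, 90.0]
force: [0.3, -0.4, -0.6]
gripper_width: 65.3
time_s: 8.62
ee_pos: [552.4, 47.3, 409.6]
ee_rot: [-179.9, 0.0, 90.0]
force: [-0.6, -0.2, -1.0]
gripper_width: 65.5
[552.39889736  47.33029304 409.55230976]
wrist 92 107 672 [552.4  49.1] 38.6
wrist 130 150 307 [551.4  46.9] 22.1
wrist 150 170 629 [551.5  46.3] 23.4
wrist 170 190 1432 [551.6  47.3] 28.0
wrist 190 210 923 [551.7  47.9] 28.3
wrist 210 230 2830 [551.8  50.1] 27.7
wrist 230 245 2214 [551.9  47. ] 31.4
wrist 245 256 2725 [551.9  47.2] 31.8
wrist 256 264 2455 [552.   46.3] 32.6
scene 92 107 139 [551.1  47.4] 38.3
scene 130 150 44 [553.4  46.1] 24.3
scene 150 170 83 [551.5  43.6] 23.8
scene 170 190 91 [554.1  46.9] 30.5
scene 190 210 115 [552.3  44.8] 30.7
scene 210 230 124 [554.7  58.2] 43.4
scene 230 245 180 [546.7  47.2] 35.2
scene 245 256 141 [548.4  46.3] 34.1
scene 256 264 90 [547.  46.] 37.0
```

View pics/wrist2.png

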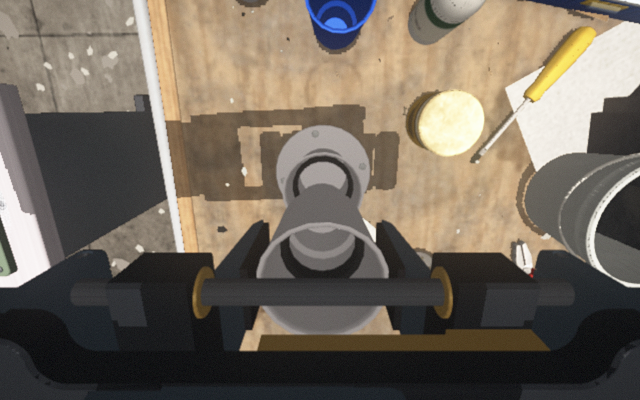

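View pics/scene2.png

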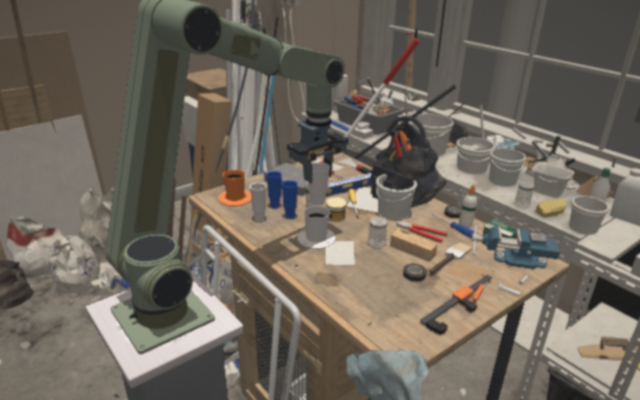

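Run:
```python
from h import *
for n,c in [("wrist2",(552.4,48.5)),("top0",(552.4,47.2)),("scene0",(552,47.4))]:
    W=cloud(dict(np.load(f"/tmp/{n}.npz"))); d=np.hypot(W[...,0]-c[0],W[...,1]-c[1])
    m=(d<34)&(d>28.5)&(W[...,2]>55)&(W[...,2]<97); h,b=np.histogram(W[m][:,2],bins=np.arange(55,98,2)); print(n,list(zip(b.astype(int).tolist(),h.tolist())))
```

```text
wrist2 [(55, 1), (57, 1), (59, 0), (61, 0), (63, 4), (65, 4), (67, 8), (69, 10), (71, 12), (73, 18), (75, 73), (77, 340), (79, 34), (81, 0), (83, 0), (85, 0), (87, 0), (89, 0), (91, 0), (93, 0), (95, 0)]
top0 [(55, 0), (57, 1), (59, 0), (61, 0), (63, 3), (65, 1), (67, 6), (69, 2), (71, 13), (73, 8), (75, 14), (77, 16), (79, 19), (81, 8), (83, 2), (85, 2), (87, 0), (89, 0), (91, 0), (93, 0), (95, 0)]
scene0 [(55, 1), (57, 1), (59, 2), (61, 2), (63, 9), (65, 6), (67, 5), (69, 5), (71, 13), (73, 3), (75, 8), (77, 8), (79, 7), (81, 5), (83, 2), (85, 0), (87, 2), (89, 4), (91, 2), (93, 2), (95, 0)]
```

Ring top is at z≈78, so contact is expected with the foot at about 40, which is 100 mm of descent. I'll nudge by (+0.5,+1.2) mm and descend 90.

```bash
python3 -m jog '[[0.06,0.0012,0.0005,0.015,0,0,0],[0.06,0,0,0.015,0,0,0],[0.06,0,0,0.015,0,0,0],[0.06,0,0,0.012,0,0,0],[0.06,0,0,0.012,0,0,0],[0.06,0,0,0.012,0,0,0],[0.06,0,0,0,0,0,0]]'
python3 -m jog '[[0.06,0,0,0.005,0,0,0],[0.06,0,0,0.004,0,0,0],[0.06,0,0,0,0,0,0],[0.06,0,0,0,0,0,0]]'
```

```text
time_s: 9.65
ee_pos: [552.9, 48.8, 328.6]
ee_rot: [-179.9, 0.0, 90.0]
force: [0.3, -0.0, -0.8]
gripper_width: 65.3
time_s: 10.15
ee_pos: [553.2, 48.8, 320.9]
ee_rot: [180.0, -0.0, 90.0]
force: [-0.3, 0.5, -0.9]
gripper_width: 65.5
```

```bash
python3 -m jog '[[0.06,0,0,0,0,0,0]]'; python3 -m jog '[[0.06,0,0,0,0,0,0]]'
```

```text
time_s: 10.28
ee_pos: [553.2, 48.8, 321.0]
ee_rot: [180.0, -0.0, 90.0]
force: [0.0, -0.2, -1.6]
gripper_width: 65.7
time_s: 10.4
ee_pos: [553.2, 48.8, 320.9]
ee_rot: [180.0, -0.0, 90.0]
force: [-0.1, -0.5, -2.0]
gripper_width: 65.5
```

```bash
python3 -m jog '[[0.06,0,0,0.002,0,0,0],[0.06,0,0,0.002,0,0,0],[0.06,0,0,0.001,0,0,0],[0.06,0,0,0,0,0,0]]'; python3 -m jog '[[0.06,0,0,0.001,0,0,0],[0.06,0,0,0.001,0,0,0],[0.06,0,0,0,0,0,0]]';python3 -m jog '[[0.06,0,0,0.001,0,0,0],[0.06,0,0,0,0,0,0]]'
```

```text
time_s: 10.9
ee_pos: [553.1, 48.8, 315.6]
ee_rot: [-180.0, -0.0, 90.0]
force: [-0.5, -0.9, -1.1]
gripper_width: 65.1
time_s: 11.28
ee_pos: [553.2, 48.8, 313.7]
ee_rot: [-180.0, -0.0, 90.0]
force: [-0.0, -0.1, -0.7]
gripper_width: 65.5
time_s: 11.52
ee_pos: [553.2, 48.8, 312.8]
ee_rot: [180.0, -0.0, 90.0]
force: [0.2, 0.5, 0.1]
gripper_width: 65.9
```

```bash
for i in 1; do python3 -m jog '[[0.06,0,0,0.001,0,0,0],[0.06,0,0,0,0,0,0]]'; done; python3 -m jog '[[0.06,0,0,0.001,0,0,0],[0.06,0,0,0,0,0,0]]'
```

```text
time_s: 11.78
ee_pos: [553.1, 48.9, 312.1]
ee_rot: [180.0, -0.0, 90.0]
force: [-0.9, 1.0, 2.5]
gripper_width: 65.5
time_s: 12.02
ee_pos: [553.2, 49.0, 311.3]
ee_rot: [180.0, -0.0, 90.0]
force: [-1.7, 2.7, 4.9]
gripper_width: 65.1
```

Contact at TCP z≈312 as expected. I'll ease the sideways load a little and continue in 1 mm steps.

```bash
python3 -m jog '[[0.06,0.0008,-0.0005,0.0005,0,0,0],[0.06,0,0,0,0,0,0]]'; python3 -m jog '[[0.06,0,0,0.0005,0,0,0],[0.06,0,0,0,0,0,0]]'
```

```text
time_s: 12.28
ee_pos: [552.7, 49.7, 310.5]
ee_rot: [180.0, -0.0, 90.0]
force: [-0.6, 1.4, 5.4]
gripper_width: 65.6
time_s: 12.52
ee_pos: [552.7, 49.7, 310.2]
ee_rot: [180.0, -0.0, 90.0]
force: [-2.0, 1.5, 6.1]
gripper_width: 65.8
```

```bash
python3 -m jog '[[0.06,0,0,0.001,0,0,0],[0.06,0,0,0,0,0,0]]'; python3 -m jog '[[0.06,0,0,0.0005,0,0,0],[0.06,0,0,0,0,0,0]]'
```

```text
time_s: 12.78
ee_pos: [552.7, 49.7, 309.3]
ee_rot: [180.0, -0.0, 90.0]
force: [-1.7, 1.3, 6.5]
gripper_width: 65.7
time_s: 13.02
ee_pos: [552.7, 49.8, 309.0]
ee_rot: [180.0, -0.0, 90.0]
force: [-2.4, 2.4, 6.8]
gripper_width: 65.8
```

```bash
python3 -m jog '[[0.06,0.0003,-0.0005,0.001,0,0,0],[0.06,0,0,0,0,0,0]]'; python3 -m jog '[[0.06,0,0,0.0005,0,0,0],[0.06,0,0,0,0,0,0],[0.06,0,0,0,0,0,0]]'
```

```text
time_s: 13.28
ee_pos: [552.4, 50.1, 308.2]
ee_rot: [179.9, -0.0, 90.0]
force: [-1.3, 1.4, 7.4]
gripper_width: 65.5
time_s: 13.65
ee_pos: [552.4, 50.1, 307.8]
ee_rot: [179.9, -0.0, 90.0]
force: [-1.4, 1.5, 8.5]
gripper_width: 65.3
```

```bash
python3 -m jog '[[0.0912,0,0,0,0,0,0],[0.0912,0,0,0,0,0,0],[0.0912,0,0,0,0,0,0],[0.0912,0,0,-0.01,0,0,0],[0.0912,0,0,-0.02,0,0,0],[0.0912,0,0,-0.03,0,0,0],[0.0912,0,0,-0.03,0,0,0],[0.0912,0,0,-0.03,0,0,0],[0.0912,0,0,-0.03,0,0,0],[0.0912,0,0,0,0,0,0]]'
python3 - <<'E'
from h import *
from workcell import vision,status
print(status.state()["ee_pos"])
for n in ["wrist","scene"]:
    f=vision.grab_frame(n); cv2.imwrite(f"pics/{n}3.png",f["color"]); np.savez(f"/tmp/{n}3.npz",**f)
    W=cloud(f); c=(552,49); d=np.hypot(W[...,0]-c[0],W[...,1]-c[1])
    print("top",np.percentile(W[(d<45)&(W[...,2]<175)&(W[...,2]>140)][:,2],[50,90,97]))
    for z0,z1 in [(94,106),(151,164)]:
        q=W[(d<50)&(W[...,2]>z0)&(W[...,2]<z1)]
        if len(q)>20: a,r=circ(q[:,:2]); print(n,z0,z1,len(q),a.round(1),round(r,1))
    h,b=np.histogram(W[(d<28)&(d>20)][:,2],bins=np.arange(95,140,2)); print(list(zip(b.tolist(),h.tolist())))
E
```

```text
time_s: 14.9
ee_pos: [552.4, 49.9, 459.7]
ee_rot: [179.6, -0.0, 90.0]
force: [-0.1, -0.3, -0.3]
gripper_width: 91.1
[552.35911487  49.85676401 459.66215235]
top [155.04617373 157.11363336 157.69762194]
wrist 94 106 456 [552.5  49.1] 38.3
wrist 151 164 846 [552.1  50.2] 31.7
[(95, 0), (97, 1), (99, 1), (101, 1), (103, 7), (105, 16), (107, 22), (109, 26), (111, 25), (113, 31), (115, 87), (117, 364), (119, 38), (121, 0), (123, 0), (125, 0), (127, 0), (129, 0), (131, 0), (133, 0), (135, 0), (137, 0)]
top [149.55070909 157.07914907 158.8209684 ]
scene 94 106 128 [555.3  51.9] 37.0
scene 151 164 97 [551.1  48.5] 31.7
[(95, 2), (97, 2), (99, 1), (101, 1), (103, 2), (105, 3), (107, 1), (109, 2), (111, 2), (113, 3), (115, 2), (117, 0), (119, 2), (121, 2), (123, 2), (125, 1), (127, 1), (129, 5), (131, 2), (133, 1), (135, 2), (137, 4)]
```

View pics/wrist3.png

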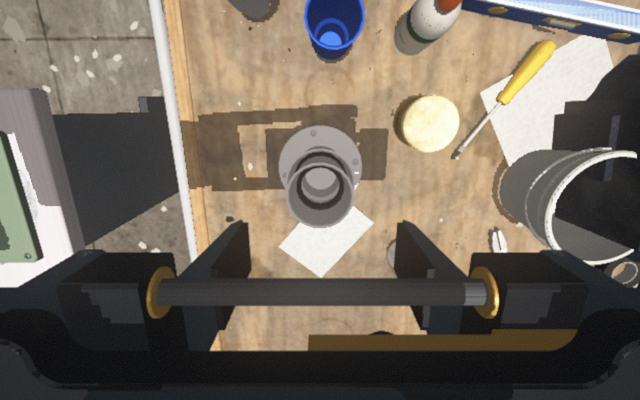

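```bash
python3 -m jog '[[0.0912,0.035,-0.0138,0,0,0,0],[0.0912,0.035,-0.0138,0,0,0,0],[0.0912,0.035,-0.0138,0,0,0,0],[0.0912,0.035,-0.0138,0,0,0,0],[0.0912,0.035,-0.0138,0,0,0,0],[0.0912,0.035,-0.0138,0,0,0,0],[0.0912,0,0,0,0,0,0],[0.0912,0,0,0,0,0,0]]'
python3 - <<'E'
from h import *
from workcell import vision,status
print(status.state()["ee_pos"])
n="wrist"
f=vision.grab_frame(n); cv2.imwrite(f"pics/{n}4.png",f["color"]); np.savez(f"/tmp/{n}4.npz",**f)
W=cloud(f); c=(469.6,260.7); d=np.hypot(W[...,0]-c[0],W[...,1]-c[1])
for z0,z1 in [(123,138),]:
        q=W[(d<50)&(W[...,2]>z0)&(W[...,2]<z1)]
        a,r=circ(q[:,:2]); print(n,z0,z1,len(q),a.round(1),round(r,1),circ(q[:,:2],27)[0])
E
```

```text
time_s: 16.0
ee_pos: [469.4, 259.6, 455.7]
ee_rot: [-179.9, 0.1, 90.0]
force: [-0.2, -0.1, 0.8]
gripper_width: 91.2
[469.39889402 259.57891661 455.65010089]
wrist 123 138 595 [470.1 263. ] 25.7 [470.15390977 263.25225378]
```

View pics/wrist4.png

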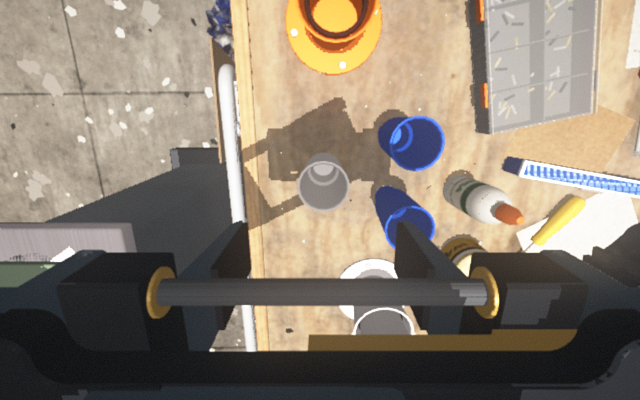

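White small pot at (323,185), blue look-alikes at (417,143) and (408,228), clear of the fingers. Adjusting by (+0.6,+2.4) mm and descending 172 mm.

```bash
python3 -m jog '[[0.0912,0.0024,0.0006,0.02,0,0,0],[0.0912,0,0,0.025,0,0,0],[0.0912,0,0,0.025,0,0,0],[0.0912,0,0,0.025,0,0,0],[0.0912,0,0,0.025,0,0,0],[0.0912,0,0,0.022,0,0,0],[0.0912,0,0,0.02,0,0,0],[0.0912,0,0,0.01,0,0,0],[0.0912,0,0,0,0,0,0]]' 35
python3 -m jog '[[0.045,0,0,0,0,0,0],[0.045,0,0,0,0,0,0],[0.045,0,0,0,0,0,0],[0.045,0,0,0,0,0,0],[0.045,0,0,0,0,0,0],[0.045,0,0,0,0,0,0],[0.045,0,0,0,0,0,0]]' 35
```

```text
time_s: 17.18
ee_pos: [470.2, 261.7, 284.3]
ee_rot: [-179.9, 0.0, 89.9]
force: [0.2, -0.5, 0.3]
gripper_width: 91.1
time_s: 18.05
ee_pos: [470.0, 262.3, 285.0]
ee_rot: [180.0, -0.0, 90.0]
force: [-1.3, 0.1, 3.6]
gripper_width: 53.7
```

```bash
python3 -m jog '[[0.045,0,0,-0.02,0,0,0],[0.045,0,0,-0.03,0,0,0],[0.045,0,0,-0.03,0,0,0],[0.045,0,0,-0.03,0,0,0],[0.045,0,0,-0.03,0,0,0],[0.045,0,0,-0.03,0,0,0],[0.045,0,0,-0.02,0,0,0],[0.045,0,0,0,0,0,0]]'
python3 -m jog '[[0.045,-0.03,0.0117,0,0,0,0],[0.045,-0.03,0.0117,0,0,0,0],[0.045,-0.03,0.0117,0,0,0,0],[0.045,-0.03,0.0117,0,0,0,0],[0.045,-0.03,0.0117,0,0,0,0],[0.045,-0.03,0.0117,0,0,0,0],[0.045,-0.0325,0.012,0,0,0,0],[0.045,0,0,0,0,0,0],[0.045,0,0,0,0,0,0],[0.045,0,0,0,0,0,0]]'
python3 - <<'E'
from h import *
from workcell import vision,status
print(status.state()["ee_pos"])
for n in ["wrist","scene"]:
    f=vision.grab_frame(n); cv2.imwrite(f"pics/{n}5.png",f["color"]); np.savez(f"/tmp/{n}5.npz",**f)
    W=cloud(f); c=(552,49); d=np.hypot(W[...,0]-c[0],W[...,1]-c[1])
    for z0,z1 in [(94,106),(151,164),(187,205),(205,222),(235,250),(250,265),(265,280),(280,300),(305,318),(316,326)]:
        q=W[(d<50)&(W[...,2]>z0)&(W[...,2]<z1)]
        if len(q)>20: a,r=circ(q[:,:2]); print(n,z0,z1,len(q),a.round(1),round(r,1))
E
```

```text
time_s: 19.05
ee_pos: [470.1, 262.3, 475.8]
ee_rot: [179.8, -0.1, 90.0]
force: [-0.8, 0.1, -1.4]
gripper_width: 54.0
time_s: 20.3
ee_pos: [551.9, 50.5, 474.3]
ee_rot: [-180.0, -0.0, 90.1]
force: [-0.1, 0.4, -0.4]
gripper_width: 54.1
[551.88801237  50.54038252 474.30163716]
wrist 94 106 428 [552.5  48.6] 38.5
wrist 151 164 436 [552.2  50.1] 31.7
wrist 187 205 78 [   401.1 154319.1] 154251.9
wrist 205 222 43 [551.6  51.5] 17.9
wrist 235 250 702 [551.7  52.2] 23.1
wrist 250 265 951 [551.6  52.2] 23.5
wrist 265 280 1275 [551.7  52.2] 23.9
wrist 280 300 2084 [551.7  52.8] 24.8
wrist 305 318 2010 [551.7  52.4] 26.1
wrist 316 326 2210 [551.7  51.9] 26.8
scene 94 106 127 [554.1  52.1] 36.6
scene 151 164 95 [551.6  48.6] 31.8
scene 187 205 43 [551.1  50.2] 17.3
scene 205 222 59 [552.4  50.9] 19.1
scene 235 250 73 [551.1  50.5] 23.2
scene 250 265 75 [552.8  51.1] 24.5
scene 265 280 75 [551.2  51. ] 24.8
scene 280 300 128 [553.5  63.8] 38.3
scene 305 318 152 [545.6  53. ] 30.3
scene 316 326 99 [546.6  52.5] 32.0
```

View pics/wrist5.png

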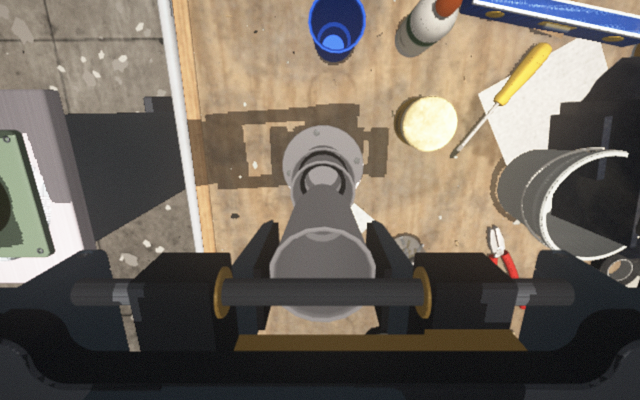

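The small pot sits about 2 mm to +y of the mid axis, part of it residual settling. I'll shift (+0.5,-1.5) mm and descend 100 of the expected 110.

```bash
python3 -m jog '[[0.045,-0.0015,0.0005,0,0,0,0],[0.045,0,0,0.015,0,0,0],[0.045,0,0,0.015,0,0,0],[0.045,0,0,0.012,0,0,0],[0.045,0,0,0.012,0,0,0],[0.045,0,0,0.012,0,0,0],[0.045,0,0,0.01,0,0,0],[0.045,0,0,0,0,0,0]]'
python3 -m jog '[[0.045,0,0,0.008,0,0,0],[0.045,0,0,0.008,0,0,0],[0.045,0,0,0.004,0,0,0],[0.045,0,0,0.004,0,0,0],[0.045,0,0,0,0,0,0],[0.045,0,0,0,0,0,0]]'
```

```text
time_s: 21.4
ee_pos: [552.5, 48.3, 397.8]
ee_rot: [-179.9, 0.0, 90.0]
force: [0.3, -0.1, -0.4]
gripper_width: 53.7
time_s: 22.15
ee_pos: [552.7, 48.3, 374.9]
ee_rot: [180.0, -0.0, 90.0]
force: [0.4, 0.3, -0.6]
gripper_width: 53.7
```

```bash
python3 -m jog '[[0.045,0,0,0.002,0,0,0],[0.045,0,0,0.002,0,0,0],[0.045,0,0,0.001,0,0,0],[0.045,0,0,0.001,0,0,0],[0.045,0,0,0,0,0,0]]'; python3 -m jog '[[0.045,0,0,0.001,0,0,0],[0.045,0,0,0.001,0,0,0],[0.045,0,0,0,0,0,0]]';python3 -m jog '[[0.045,0,0,0.001,0,0,0],[0.045,0,0,0,0,0,0]]';python3 -m jog '[[0.045,0,0,0,0,0,0]]'
```

```text
time_s: 22.78
ee_pos: [552.7, 48.3, 368.7]
ee_rot: [-180.0, -0.0, 90.0]
force: [-0.1, -0.2, 0.0]
gripper_width: 53.6
time_s: 23.15
ee_pos: [552.6, 48.3, 366.6]
ee_rot: [-180.0, -0.0, 90.0]
force: [-0.1, 0.1, -0.7]
gripper_width: 53.7
time_s: 23.4
ee_pos: [552.7, 48.3, 365.7]
ee_rot: [-180.0, -0.0, 90.0]
force: [-0.2, 0.3, -0.8]
gripper_width: 54.0
time_s: 23.52
ee_pos: [552.7, 48.3, 365.8]
ee_rot: [180.0, -0.0, 90.0]
force: [0.4, 0.9, -0.8]
gripper_width: 53.9
```

```bash
python3 -m jog '[[0.045,0,0,0.001,0,0,0],[0.045,0,0,0,0,0,0]]';python3 -m jog '[[0.045,0,0,0.001,0,0,0],[0.045,0,0,0,0,0,0]]'; python3 -m jog '[[0.045,0,0,0.0005,0,0,0],[0.045,0,0,0,0,0,0]]'
```

```text
time_s: 23.78
ee_pos: [552.7, 48.3, 364.8]
ee_rot: [180.0, -0.0, 90.0]
force: [-0.6, 0.3, 0.5]
gripper_width: 54.1
time_s: 24.02
ee_pos: [552.7, 48.4, 364.2]
ee_rot: [180.0, -0.0, 90.0]
force: [-0.4, 0.8, 4.0]
gripper_width: 53.8
time_s: 24.28
ee_pos: [552.7, 48.3, 363.9]
ee_rot: [179.9, -0.0, 90.0]
force: [-0.9, -0.0, 6.0]
gripper_width: 54.5
```

```bash
python3 -m jog '[[0.045,0,0,0.0008,0,0,0],[0.045,0,0,0,0,0,0]]';python3 -m jog '[[0.045,0,0,0.0008,0,0,0],[0.045,0,0,0,0,0,0]]'; python3 -m jog '[[0.045,0,0,0.0005,0,0,0],[0.045,0,0,0,0,0,0]]'
```

```text
time_s: 24.52
ee_pos: [552.7, 48.3, 363.2]
ee_rot: [179.9, -0.0, 90.0]
force: [-1.1, 0.3, 5.8]
gripper_width: 54.0
time_s: 24.78
ee_pos: [552.7, 48.3, 362.6]
ee_rot: [179.9, -0.0, 90.0]
force: [-1.3, -0.5, 7.2]
gripper_width: 53.9
time_s: 25.02
ee_pos: [552.7, 48.3, 362.2]
ee_rot: [179.9, -0.0, 90.0]
force: [-2.2, 0.0, 7.3]
gripper_width: 53.7
```

```bash
python3 -m jog '[[0.045,0,-0.0003,0.0008,0,0,0],[0.045,0,0,0,0,0,0]]';python3 -m jog '[[0.045,0,0,0.0006,0,0,0],[0.045,0,0,0,0,0,0]]';python3 -m jog '[[0.045,0,0,0,0,0,0]]';python3 -m jog '[[0.045,0,0,0,0,0,0]]'
```

```text
time_s: 25.28
ee_pos: [552.5, 48.3, 361.6]
ee_rot: [179.9, -0.0, 90.0]
force: [-1.5, 0.5, 6.9]
gripper_width: 53.9
time_s: 25.52
ee_pos: [552.5, 48.3, 361.1]
ee_rot: [179.9, -0.0, 90.0]
force: [-0.5, 0.6, 9.2]
gripper_width: 53.5
time_s: 25.65
ee_pos: [552.5, 48.3, 361.1]
ee_rot: [179.9, -0.0, 90.0]
force: [-2.5, 0.8, 8.6]
gripper_width: 54.0
time_s: 25.78
ee_pos: [552.5, 48.3, 361.1]
ee_rot: [179.9, -0.0, 90.0]
force: [-1.9, 0.2, 9.8]
gripper_width: 53.8
```

Push is about 9.8 N and travel since breakaway about 2.7 mm. I'll release, rise and check.

```bash
python3 -m jog '[[0.0912,0,0,0,0,0,0],[0.0912,0,0,0,0,0,0],[0.0912,0,0,0,0,0,0],[0.0912,0,0,-0.01,0,0,0],[0.0912,0,0,-0.02,0,0,0],[0.0912,0,0,-0.02,0,0,0],[0.0912,0,0,-0.03,0,0,0],[0.0912,0,0,-0.03,0,0,0],[0.0912,0,0,0,0,0,0],[0.0912,0,0,0,0,0,0]]'
python3 - <<'E'
from h import *
from workcell import vision,status
print(status.state()["ee_pos"])
for n in ["wrist","scene"]:
    f=vision.grab_frame(n); cv2.imwrite(f"pics/{n}6.png",f["color"]); np.savez(f"/tmp/{n}6.npz",**f)
    W=cloud(f); c=(552,49); d=np.hypot(W[...,0]-c[0],W[...,1]-c[1])
    for z0,z1 in [(94,106),(149,162),(165,180),(202,214)]:
        q=W[(d<50)&(W[...,2]>z0)&(W[...,2]<z1)]
        if len(q)>20: a,r=circ(q[:,:2]); print(n,z0,z1,len(q),a.round(1),round(r,1),"z97",np.percentile(q[:,2],97).round(1))
f=np.load("/tmp/scene6.npz"); cv2.imwrite("pics/c6.png",cv2.resize(f["color"][130:270,220:420],None,fx=3,fy=3,interpolation=2))
E
```

```text
time_s: 27.02
ee_pos: [552.1, 48.2, 469.0]
ee_rot: [-179.9, 0.0, 90.0]
force: [-0.4, 0.3, -0.5]
gripper_width: 91.4
[552.12944119  48.24505615 469.01143457]
wrist 94 106 530 [552.3  60.1] 30.3 z97 104.9
wrist 149 162 705 [552.3  54.2] 27.7 z97 161.1
wrist 165 180 443 [552.4  50.4] 24.2 z97 179.7
wrist 202 214 832 [552.2  49.6] 25.8 z97 207.5
scene 94 106 129 [554.9  52.4] 37.3 z97 105.4
scene 149 162 103 [553.2  49.2] 31.2 z97 161.0
scene 165 180 73 [552.1  47.9] 24.8 z97 179.4
scene 202 214 74 [550.9  47. ] 25.6 z97 210.0
```

View pics/c6.png

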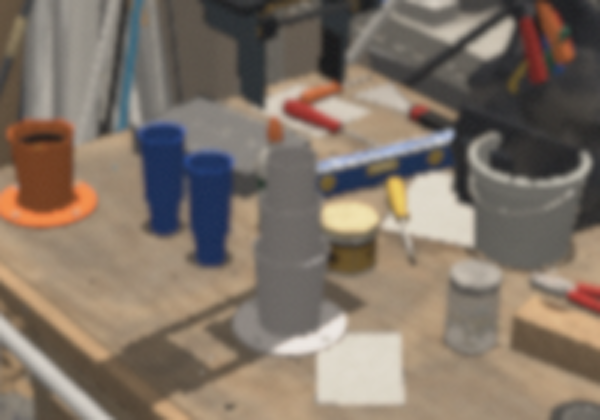

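View pics/wrist6.png

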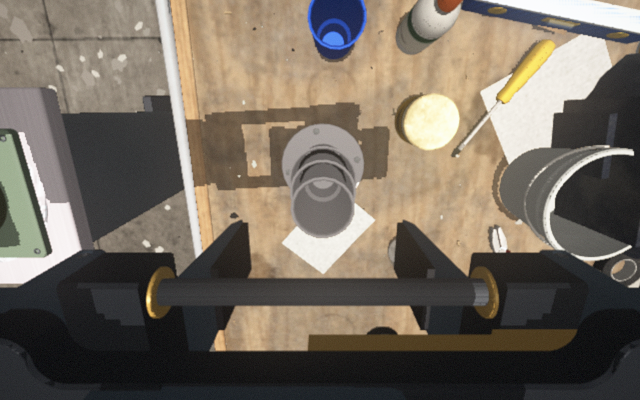

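Run:
```python
from h import *
for n in ["wrist3","wrist5","wrist6"]:
    W=cloud(dict(np.load(f"/tmp/{n}.npz"))); d=np.hypot(W[...,0]-552.2,W[...,1]-49.7)
    q=W[(d>30.5)&(d<36)&(W[...,2]>145)&(W[...,2]<168)]
    print(n,len(q),np.percentile(q[:,2],[50,75,90,97]).round(1),circ(q[:,:2]))
    for l,c in [("tin",(684,111)),]:
        pass
```

```text
wrist3 678 [156.1 156.9 157.4 157.9] (array([552.11764184,  49.99879267]), np.float64(32.036411732085604))
wrist5 384 [155.9 156.6 157.  157.4] (array([552.16421037,  49.95969006]), np.float64(32.03867497293584))
wrist6 328 [155.7 156.3 156.6 157. ] (array([552.28926998,  49.35578915]), np.float64(32.214316942395975))
```

```bash
python3 -c "
from workcell import ticket,status
s=status.state();print(s['time_s'],s['force'],s['gripper_width']);print(ticket.job_done())"
```

```text
27.125 [-0.06959282  0.06154026  0.3051999 ] 91.13028760656503
the job is handed in; nothing more can be done
None
```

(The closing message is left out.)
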